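Gauge a leg blank against a flip stop

ROBOT

A 6-joint arm with a two-finger parallel gripper is mounted at the origin on the work surface. World frame = base frame: x ahead of the robot, y to its left, z up, the work surface at z = 0. Lengths are in m, angles in rad, forces in N, time in s.
With the tool pointing down it reaches from about 0.3 to 0.85 m from the base axis. Payload 4.2 kg.
Tool frame: the origin (TCP) lies on the centre line of the jaws, within the pads' length; the fingertips stand 8 mm ahead of it and the grasp point (between the pads) lies 11 mm behind it; x points along the fingers, z is the direction in which the jaws open and shut, and the axes are right-handed (so a half turn about x gives the same grasp; the last joint's range is limited). The gripper opens to 91 mm and grips with 3 to 60 N. Pads are 32 mm wide; open, the fingers measure 118 mm over their backs; the gripper's body (76 mm by 178 mm) begins 60 mm behind the grasp point.
Start: joints at [1.084, 0.32, 1.565, -0, 1.257, -0.02], TCP at [0.259, 0.513, 0.222] pointing down, gripper open.
Joint ranges: [-3.11, 3.11], [-0.84, 2.01], [0.21, 2.61], [-1.34, 4.49], [0.05, 2.63], [-2.56, 2.56]. Speed limits (rad/s): [2.57, 2.57, 3.14, 3.14, 3.14, 3.14].

INTERFACE

Orientations are given as a 3x3 rotation matrix whose columns are the frame's x, y, z axes.
In Python, from bench import robot, optics gives the robot as it stands.
- The arm moves only by the tool drive_tool, never from a script. Its argument "motion" is a list of rows, each a list of 7 numbers: the shift along the tool's x, y, z in cm, then the turn, a rotation vector about the tool's x, y, z in rad, then the closure, from 0 (fully open) to 1 (shut). A call has 1 to 10 rows; each row is the pose to reach, as a shift and turn from the pose commanded when the call began, along the tool's axes at that moment; what a row does not reach only later rows make up. A row lasts 1/10 s, in which the tool goes at most 50 mm and 8.59 degrees, less where a joint would pass 70% of its speed; a pose out of reach is approached as far as the arm can. A call with a gripper value outside its range is refused whole. The fingers move at their own pace and stop on an object; "grip_force" is the grip in N (left out, the last holds). Time passes only in rows, so rows that repeat a pose let the fingers close. It gives the time, the measured TCP pose, the force and the opening at its end, in the units of the state.
- robot.read_state(): the state, without advancing time (a new reading comes with each control period).
- optics.capture(name): name is "side" or "top"; returns a dict with "frame" (400x640x3 uint8, red, green, blue), "mtx" (3x3 intrinsics, pixels), "k1" (the pictures are not rectified: a ray, as slopes to the right and down, at radius r is drawn at 1 + k1 r^2 times it, then the intrinsics apply), "rvec" (rotation vector, rad) and "tvec" (3), from world to camera coordinates, as OpenCV has them. Camera axes: x right, y down, z forward; pixel columns grow to the right and rows downward; lengths in m; the calibration is good to about 2 mm. A picture is of the moment at which its call begins. There is no depth.
- robot.sign_off(): hands the job in, once; it reports no verdict.
The state is a dict: "time_s": time; "joints": joint angles; "joint_vel": joint speeds; "joint_efforts": joint torques, N m; "ee_pos": TCP position; "ee_rot": TCP orientation; "wrist_force": force on the tool from outside, world axes, zero at the start; "torque": the same for the moment, N m; "width": finger opening in m.
Only numpy, scipy, OpenCV 4.12 (cv2) and the standard library are available. Lean on these libraries where they do the work, as an engineer would, in place of code of your own. Each camera call takes 0.05 s, during which the arm holds its last target.

TASK

At the fence on the bench, flip the hinged leaf of the flip stop fully down, then gently bring the leg blank up flat on the bed with its long side flush along the fence and the end that faces the stop butted against the tip of the leaf's adjusting screw, pressing it home with about 10 N (never more than 14 N) for half a second. Then flip the leaf back up out of the way without shifting the blank from its gauged place, let go, and leave the other things on the bench as they are.

Things in the scene. Friction and masses are not known exactly. Their poses are not given: they have to be found in the camera images.
- fence: Fixed station: plywood bed, top 15 mm above the table (x -160 to 60, y +-270 mm), with an aluminium fence (x 0 to 30, y +-260 mm), top 35 mm above the table. Origin: table level, below the middle of the fence's front face. x points away from the robot, through the fence; y along the fence toward the end with the flip stop; z up. Place and yaw vary.
- stop: Dark steel flip-stop carriage, locked on the fence at a place that varies, axes parallel to the fence's. Origin: on the fence top (z 35 mm), under the hinge, 15 mm behind the front face. Two cheeks 26 mm tall beside the leaf (32 mm over all along y), a 60 mm wide plate behind, a black lock knob at the back.
- hinge (a point): The leaf's hinge axis (it runs along the fence's y), 12 mm above the fence top, i.e. 47 mm above the table, 15 mm behind the fence's front face, at the leaf's mid thickness.
- leaf (a joint): Angle of the flip stop's leaf: 0 = fully down, level across the fence top, free end toward the robot over the bed (rigid end stop); 1.57 = straight up; 1.95 = leaning back on its end stop. It starts up, 1.45 to 1.85. The hinge is stiff and stays where left: about 0.09 N m of friction, 1 to 2 N at the tip.
- leaf_tip (a point): Middle of the end face of the leaf's free end, 95 mm from the hinge axis. The leaf is a straight aluminium bar 14 mm thick along the fence's y and 24 mm across; when down it spans 35 to 59 mm above the table and its tip is 80 mm in front of the fence face. It can be pinched across its thickness near the tip from above, up or down.
- gauge (a point): Point fixed to the carriage, where the lowered leaf's adjusting screw leaves the leaf's flat -y side: 7 mm from its mid thickness, 18 mm in front of the fence face, 47 mm above the table. The steel screw (10 mm across, flat tip) sticks out from here along -y by 4 to 14 mm, differently each time and not measured: it must be felt or seen. Its head is on the leaf's other side. It swings with the leaf; gauge does not.
- blank: Loose pine leg blank, plain bar 36 mm (x) x 150 mm (y) x 50 mm tall, about 0.14 kg. Origin: centre of its underside, on the bed (15 mm above the table); its top is 30 mm higher than the fence, so it can be pinched across its 36 mm with the fingers clear above the fence. It starts in front of the fence, on the -y side of the stop, askew and clear of both.
- butt_end (a point): Centre of the blank's +y end face (75 mm from its centre, 25 mm above its underside), the end to be butted against the screw's tip.
- offcut: Bystander: short pine offcut 36 x 55 x 28 mm lying on the bed's front corner beyond the stop. Origin centre of underside.
- pencil: Bystander: flat carpenter's pencil 150 mm long, lying along the front edge of the bed. Origin centre of underside.
- jar: Bystander: brown glass jar, 72 mm across, 90 mm tall, left on the table.
- glue: Bystander: white plastic canister, 56 mm across, 130 mm tall, on the table at the right.
- hammer: Bystander: hammer lying on the table at the right.
- screwdriver: Bystander: screwdriver lying on the table at the right.
- trysquare: Bystander: try square (wooden stock 120 mm, steel blade 180 mm) lying on the table at the left.
Mind the look-alikes: they are no part of the job. Leave any pink look-alike of the blank alone.

How it is judged:
On the way, in this order (a step that is already met when the one before it is completed fails the run):
1. the leaf is flipped fully down (within 0.05 rad) (value of joint leaf below 0.05 rad), for 0.2 s.
2. with the leaf down, the blank lies flat and flush on the fence and its end is pressed against the leaf's screw with 6 N or more (value of joint leaf below 0.05 rad and contact force between blank and stop above 6 N and x of blank in the frame of fence between -0.02 and -0.0165 m and angle between the y axis of blank and the y axis of fence, either way round below 0.03 rad and z of blank in the frame of fence between 0.0125 and 0.0175 m and y of adjuster_c0 in the frame of butt_end between 0.015 and 0.0185 m), for 0.3 s.
At the end, for the whole second after the job is handed in: The leaf is up (1.35 rad or more) and still; the blank lies at rest flat on the bed, its side within 2 mm of the fence face and parallel to it within 0.03 rad, its end within 2 mm (along the fence) of where the screw's tip gauged it (value of joint leaf above 1.35 rad and x of blank in the frame of fence between -0.02 and -0.0165 m and angle between the y axis of blank and the y axis of fence, either way round below 0.03 rad and z of blank in the frame of fence between 0.0125 and 0.0175 m and y of adjuster_c0 in the frame of butt_end between 0.015 and 0.0185 m and linear speed of blank below 0.01 m/s and velocity of joint leaf between -0.1 and 0.1 rad/s); the robot touches nothing.
It fails at once if the blank pressed against the stop with more than 14 N (contact force between blank and stop above 14 N).
It fails at once if the blank pressed against the fence and bed with more than 30 N (contact force between blank and fence above 30 N).
It fails at once if another thing on the bench shifted by more than 20 mm (distance of any of offcut, pencil, jar, glue, hammer, screwdriver, trysquare from where it was at the start of the episode above 0.02 m).
It also fails if it takes over 72 s, if anything falls off the work surface, if the arm or the gripper's body presses on something with over 40 N, if the wrist force passes 120 N, or if a joint passes its speed limit or range.

## Working session

There is one attempt and no reset: what is moved stays moved. The work goes in short steps, Python scripts to look and compute and a tool call to move; the robot and the scene stay as the last step left them, time stands still between calls to the robot, and variables do not carry over. Pictures are saved under pics/ and viewed, and the job is handed in when it is done.

Besides the shell and the picture viewer there is one more tool, called as name(argument=value, ...), one argument or row to a line, values as JSON. drive_tool: Moves the arm, as the interface text tells. Its arguments: {"type":"object","properties":{"motion":{"type":"array","items":{"type":"array","items":{"type":"number"}}},"grip_force":{"type":"number"}},"required":["motion"]}

```bash
ls; mkdir -p pics
python3 - <<'E'
from bench import robot, optics
import cv2
for n in ("side","top"):
    c=optics.capture(n); cv2.imwrite(f"pics/{n}0.png",c["frame"][:,:,::-1]); print(n,c["mtx"],c["k1"],c["rvec"],c["tvec"])
print(robot.read_state())
E
```

```text
pics
side [[410.20905324   0.         323.79274475]
 [  0.         410.20905324 197.85301669]
 [  0.           0.           1.        ]] -0.08438587623383104 [ 0.017578   -2.83205367  1.29500204] [0.54734892 0.04541731 1.25823091]
top [[432.23454631   0.         314.02348663]
 [  0.         432.23454631 203.84451905]
 [  0.           0.           1.        ]] 0.032761212812665724 [ 2.17060123 -2.1194427   0.14112758] [-0.03889659  0.5671997   1.38680393]
{'time_s': 0.1, 'joints': array([ 1.08398284e+00,  3.20221000e-01,  1.56552528e+00, -3.33885981e-05,
        1.25737293e+00, -2.00183612e-02]), 'joint_vel': array([-0.0009864 , -0.00207099, -0.00239182,  0.00124246, -0.00076435,
       -0.00214715]), 'joint_efforts': array([-4.58849772e-04, -4.13331163e+01, -2.32509863e+01,  7.28186150e-02,
        4.21305047e-02, -8.16217630e-05]), 'ee_pos': array([0.25858761, 0.51310485, 0.22122066]), 'ee_rot': array([[-6.86068472e-04, -8.93019794e-01,  4.50016863e-01],
       [-1.36407073e-03,  4.50017386e-01,  8.93018752e-01],
       [-9.99998834e-01, -1.18282076e-06, -1.52688490e-03]]), 'wrist_force': array([-0.26624126, -0.08350396,  0.30833171]), 'torque': array([-0.01810805, -0.00833505,  0.02439549]), 'width': 0.09124400607093393}
```

View pics/top0.png

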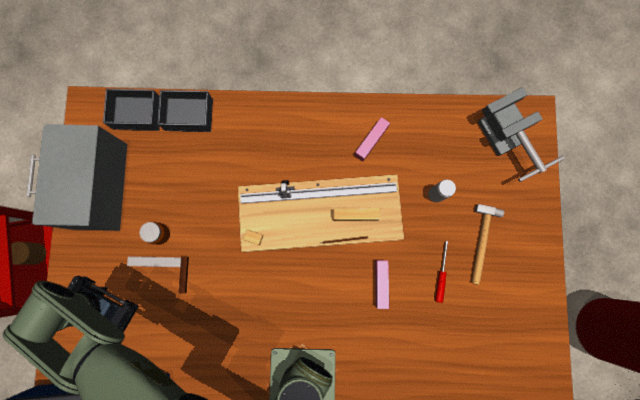

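View pics/side0.png

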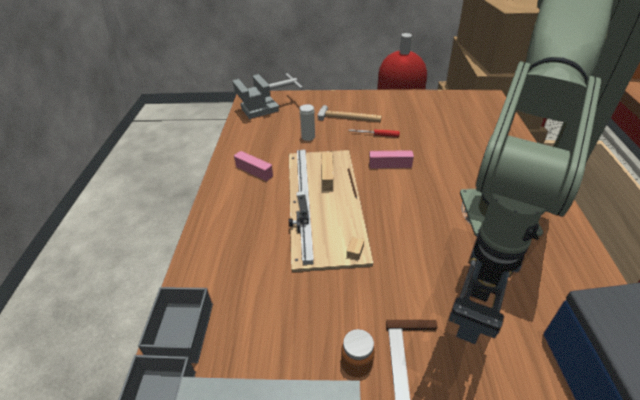

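Run:
```python
import cv2
t=cv2.imread("pics/top0.png");s=cv2.imread("pics/side0.png")
cv2.imwrite("pics/top0c.png",cv2.resize(t[165:260,230:415],(0,0),fx=4.3,fy=4.3,interpolation=cv2.INTER_CUBIC))
cv2.imwrite("pics/side0c.png",cv2.resize(s[140:275,280:380],(0,0),fx=4.4,fy=4.4,interpolation=cv2.INTER_CUBIC))
```

```text
(no output)
```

View pics/top0c.png

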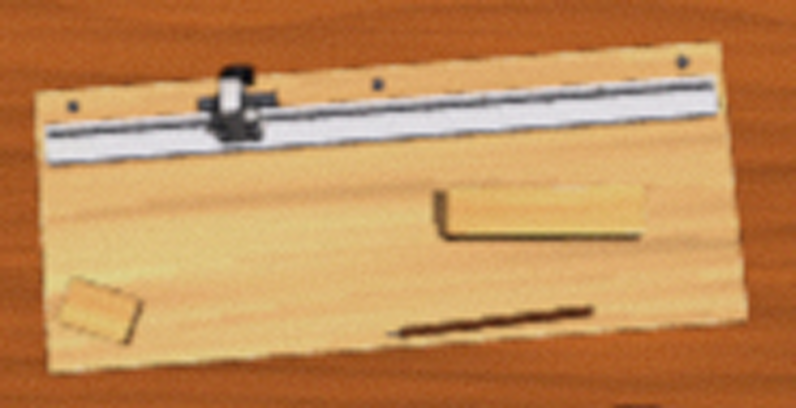

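View pics/side0c.png

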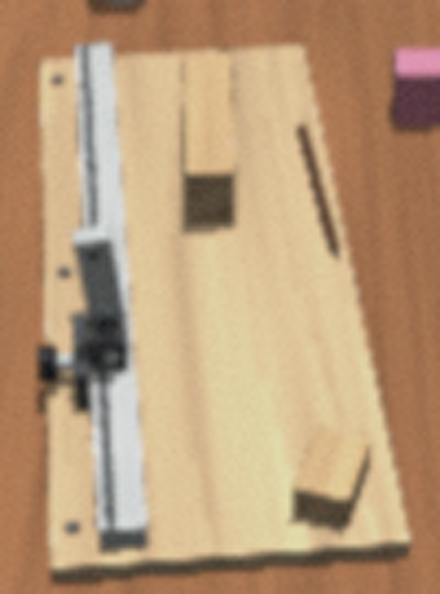

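```bash
cat > h.py <<'E'
import numpy as np, cv2
from scipy.optimize import least_squares
from bench import robot, optics
class Cam:
    def __init__(s,n):
        c=optics.capture(n); s.im=c["frame"]; s.K=np.array(c["mtx"]); s.d=np.array([c["k1"],0,0,0.]); s.r=np.array(c["rvec"],float); s.t=np.array(c["tvec"],float)
    def proj(s,P): return cv2.projectPoints(np.asarray(P,float).reshape(-1,1,3),s.r,s.t,s.K,s.d)[0].reshape(-1,2)
    def ray(s,uv,z):
        q=cv2.undistortPoints(np.array(uv,float).reshape(-1,1,2),s.K,s.d).reshape(-1,2)
        R=cv2.Rodrigues(s.r)[0]; C=-R.T@s.t; out=[]
        for a,b in q:
            d=R.T@[a,b,1]; out.append(C+d*(z-C[2])/d[2])
        return np.array(out)
def uc(p,f,x0,y0): return (np.array(p,float)+.5)/f-.5+[x0,y0]
def Rz(a): c,s=np.cos(a),np.sin(a); return np.array([[c,-s,0],[s,c,0],[0,0,1]])
E
python3 - <<'E'
from h import *
T,S=Cam("top"),Cam("side")
for c in(T,S): print(-cv2.Rodrigues(c.r)[0].T@c.t)
tp=lambda p:uc(p,4.3,230,165); sp=lambda p:uc(p,4.4,280,140)
bed=np.array([[60,270,15],[60,-270,15],[-160,-270,15],[-160,270,15]])/1e3
t=tp([(36,93),(720,43),(747,318),(50,373)]); s=sp([(52,570),(41,60),(303,46),(409,545)])
def pose(q,P): return (Rz(q[2])@P.T).T+[q[0],q[1],0]
for nm,f in (("both",lambda q:np.r_[(T.proj(pose(q,bed))-t).ravel(),(S.proj(pose(q,bed))-s).ravel()]),("top",lambda q:(T.proj(pose(q,bed))-t).ravel()),("side",lambda q:(S.proj(pose(q,bed))-s).ravel())):
    r=least_squares(f,[.5,0,0]); print(nm,r.x,np.round(r.fun,1))
    if nm=="both": F=r.x
h=np.array
bt=[[-18,75,65],[-18,-75,65],[18,-75,65],[18,75,65],[-18,75,15],[18,75,15]]; bt=h(bt)/1e3
t=tp([(447,236),(643,234),(643,185),(443,189)]); s=sp([(235,174),(228,55),(186,55),(186,176),(233,230),(185,231)])
ft=lambda q:(T.proj(pose(q,bt[:4]))-t).ravel(); fs=lambda q:(S.proj(pose(q,bt))-s).ravel()
for nm,f in (("both",lambda q:np.r_[ft(q),fs(q)]),("top",ft),("side",fs)):
    r=least_squares(f,[.5,0,0]); print(nm,r.x,np.round(r.fun,1), "in fence",Rz(F[2]).T@(h([r.x[0],r.x[1],0])-[F[0],F[1],0]),r.x[2]-F[2])
# leaf tip
def tip(q): return pose(F,h([[.015-.095*np.cos(q[1]),q[0],.047+.095*np.sin(q[1])]]))
f1=lambda q:(T.proj(tip(q))-tp([(231,97)])).ravel(); f2=lambda q:(S.proj(tip(q))-sp([(89,236)])).ravel()
for f in (lambda q:np.r_[f1(q),f2(q)],f1,f2):
    r=least_squares(f,[.1,1.6]); print("leaf",r.x,r.fun,tip(r.x))
Q=lambda p:pose(F,h([p]))
print("gauge-ish cheek top px",T.proj(Q([.015,r.x[0],.061])))
E
```

```text
[ 0.36957029 -0.03951638  1.45200201]
[0.50974078 0.93345161 0.86811925]
both [ 0.59460171 -0.03951441  0.09728871] [-0.5 -0.8 -0.3 -0.8  0.1  0.2 -0.6 -0.6  0.1 -0.5  0.2  0.   0.5 -0.4
  0.9 -0.8]
top [ 0.59298611 -0.04057453  0.09938119] [-0.3 -0.1 -0.  -0.5  0.5  0.5 -0.2  0.1]
side [ 0.59586946 -0.03767781  0.09676219] [-0.5  0.  -0.1  0.3  0.2 -0.1  0.4 -0.2]
both [ 0.5378946  -0.16099783  0.02735036] [-1.  -0.9  0.  -0.6 -0.2 -0.3 -0.2 -1.1  0.3 -0.2  0.9 -0.1  0.   0.1
  0.1 -0.4  0.9 -0.8  0.7 -0.8] in fence [-0.06823927 -0.11540069  0.        ] -0.06993834283257472
top [ 0.53554707 -0.16217561  0.03979698] [-0.6  0.1  0.4 -0.2  0.   0.1  0.1 -0.1] in fence [-0.07069011 -0.11634487  0.        ] -0.05749172883664539
side [ 0.53944949 -0.15886407  0.02707781] [-0.2  0.2  0.5  0.2 -0.5  0.4 -0.4 -0.   0.4 -0.4  0.2 -0.4] in fence [-0.06648447 -0.11342805  0.        ] -0.07021089599401167
leaf [0.10891194 1.65261736] [-0.53304791 -1.11607985  0.91205753 -0.67565691] [[0.60667919 0.07109372 0.14168218]]
leaf [0.10748009 1.61415038] [ 0.00000000e+00 -5.68434189e-14] [[0.60318854 0.0693144  0.14191073]]
leaf [0.11125217 1.68014744] [-2.84217094e-13  4.09272616e-12] [[0.6090429  0.07367576 0.14143258]]
gauge-ish cheek top px [[284.1713985  192.90030957]]
```

```bash
cat >> h.py <<'E'
from scipy.spatial.transform import Rotation as Ro
F=np.array([.5945,-.0394,.0975]); YS=.109
def w(p): return Rz(F[2])@np.array(p,float)+[F[0],F[1],0]
def fr(p): return Rz(F[2]).T@(np.array(p,float)-[F[0],F[1],0])
def plan(p,jaw,tilt=0):
    """grasp point p in fence frame; jaw = yaw of jaw axis in fence frame; shift/turn from the present pose"""
    s=robot.read_state(); R0=np.array(s["ee_rot"]); best=None
    for k in (0,np.pi):
        a=F[2]+jaw+k; z=np.array([np.cos(a),np.sin(a),0]); x=np.array([0,0,-1.])
        R=np.c_[x,np.cross(z,x),z]; rv=Ro.from_matrix(R0.T@R).as_rotvec()
        if best is None or np.linalg.norm(rv)<np.linalg.norm(best[0]): best=(rv,R)
    rv,R=best; tcp=w(p)+.011*R[:,0]; d=R0.T@(tcp-s["ee_pos"])*100
    print("shift cm",np.round(d,2),"turn",np.round(rv,3))
def show():
    s=robot.read_state(); R=np.array(s["ee_rot"]); g=s["ee_pos"]-.011*R[:,0]
    print("t",round(s["time_s"],2),"grasp fence mm",np.round(fr(g)*1e3,1),"jaw yaw",round(np.arctan2(R[1,2],R[0,2])-F[2],4),"F fence",np.round(Rz(F[2]).T@s["wrist_force"],2),"tq",np.round(s["torque"],2),"w",round(s["width"]*1e3,1),"j",np.round(s["joints"],2))
E
python3 - <<'E'
from h import *
show(); plan([.0226,.109,.20],np.pi/2)
E
```

```text
t 0.2 grasp fence mm [-280.5  582.7  232.4] jaw yaw 1.0066 F fence [-0.52 -0.61  0.49] tq [-0.02 -0.03 -0.04] w 91.1 j [ 1.08  0.32  1.57 -0.    1.26 -0.02]
shift cm [  3.27 -50.94 -23.81] turn [-0.564 -0.001 -0.   ]
```

drive_tool(
  motion=[
    [0,-5,-2.3,-0.1,0,0,0],
    [0,-10,-4.7,-0.2,0,0,0],
    [0,-15,-7,-0.3,0,0,0],
    [0,-20,-9.3,-0.4,0,0,0],
    [0,-25,-11.7,-0.5,0,0,0],
    [0,-30,-14,-0.564,0,0,0],
    [0,-35,-16.3,-0.564,0,0,0],
    [0,-40,-18.7,-0.564,0,0,0],
    [0,-45,-21,-0.564,0,0,0],
    [0,-50.9,-23.8,-0.564,0,0,0],
  ],
  grip_force=15,
)

```text
time_s: 1.2
ee_pos: [0.569, 0.1188, 0.2219]
ee_rot: [[-0.0, -0.995, -0.097], [0.0, -0.097, 0.995], [-1.0, 0.0, 0.0]]
wrist_force: [0.5, 1.3, -0.3]
width: 0.0911
```

drive_tool(
  motion=[
    [0,0,0,0,0,0,0.3],
    [0,0,0,0,0,0,0.3],
    [0,0,0,0,0,0,0.3],
    [0,0,0,0,0,0,0.3],
    [0,0,0,0,0,0,0.3],
  ],
)

```text
time_s: 1.7
ee_pos: [0.5674, 0.1218, 0.2222]
ee_rot: [[0.0, -0.995, -0.099], [0.0, -0.099, 0.995], [-1.0, -0.0, 0.0]]
wrist_force: [-0.2, 0.4, 0.4]
width: 0.064
```

```bash
cat > snap.py <<'E'
import sys
from h import *
n=sys.argv[1]; show()
T,S=Cam("top"),Cam("side")
a=cv2.resize(T.im[165:255,230:370,::-1],None,fx=3.9,fy=3.9,interpolation=cv2.INTER_CUBIC)
b=cv2.resize(S.im[150:270,270:400,::-1],None,fx=3.9,fy=3.9,interpolation=cv2.INTER_CUBIC)
cv2.imwrite(f"pics/{n}t.png",a);cv2.imwrite(f"pics/{n}s.png",b)
E
python3 snap.py a; python3 -c "
from h import *
plan([.0226,.109,.127],np.pi/2)"
```

```text
t 1.7 grasp fence mm [-11.3 163.1 233.2] jaw yaw 1.5725 F fence [-0.11  0.44  0.45] tq [ 0.07  0.02 -0.04] w 64.0 j [ 0.19  0.33  1.55  0.    1.26 -1.48]
shift cm [10.62 -3.36 -5.39] turn [0.001 0.    0.   ]
```

View pics/as.png

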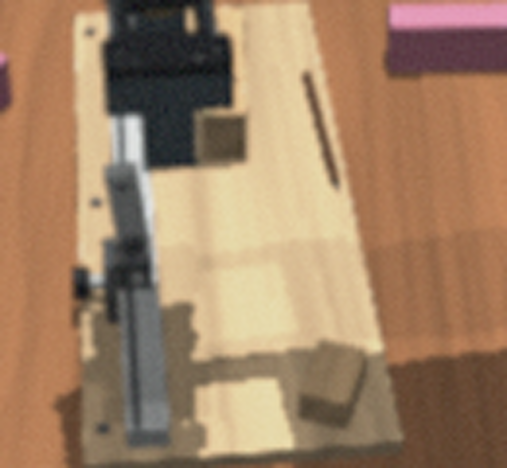

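View pics/at.png

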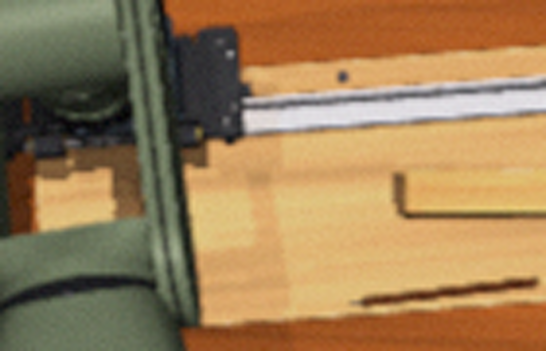

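drive_tool(
  motion=[
    [2,-3.36,-5.4,0,0,0,0.3],
    [4,-3.36,-5.4,0,0,0,0.3],
    [5,-3.36,-5.4,0,0,0,0.3],
    [5,-3.36,-5.4,0,0,0,0.3],
    [5,-3.36,-5.4,0,0,0,0.3],
  ],
)

```text
time_s: 2.3
ee_pos: [0.6065, 0.0711, 0.1726]
ee_rot: [[0.0, -0.995, -0.098], [0.001, -0.098, 0.995], [-1.0, -0.0, 0.0]]
wrist_force: [0.6, 0.1, 0.6]
width: 0.0637
```

```bash
python3 snap.py b; python3 -c "
from h import *
plan([.0226,.109,.127],np.pi/2)"
```

```text
t 2.3 grasp fence mm [ 22.7 108.8 183.6] jaw yaw 1.5714 F fence [0.65 0.   0.65] tq [ 0.1   0.   -0.01] w 63.7 j [ 0.1   0.41  1.56  0.    1.18 -1.57]
shift cm [5.74 0.07 0.02] turn [0.001 0.    0.002]
```

View pics/bs.png

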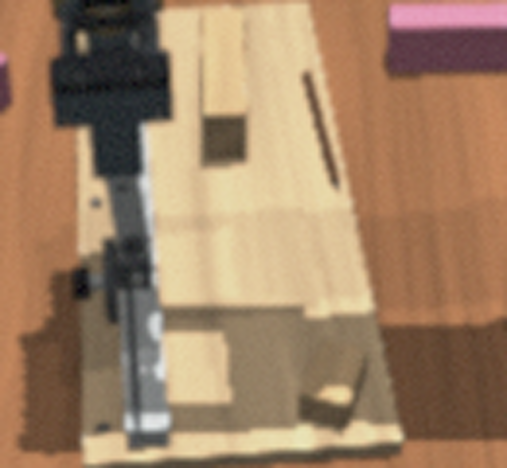

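drive_tool(
  motion=[
    [2,0,0,0,0,0,0.3],
    [4,0,0,0,0,0,0.3],
    [5.7,0,0,0,0,0,0.3],
    [5.7,0,0,0,0,0,0.5],
    [5.7,0,0,0,0,0,1],
    [5.7,0,0,0,0,0,1],
    [5.7,0,0,0,0,0,1],
    [5.7,0,0,0,0,0,1],
    [5.7,0,0,0,0,0,1],
    [5.7,0,0,0,0,0,1],
  ],
  grip_force=8,
)

```text
time_s: 3.4
ee_pos: [0.6068, 0.0713, 0.1153]
ee_rot: [[0.0, -0.995, -0.096], [0.002, -0.096, 0.995], [-1.0, -0.001, 0.002]]
wrist_force: [-1.4, 4.1, 1.6]
width: 0.0138
```

```bash
python3 snap.py c
```

```text
t 3.4 grasp fence mm [ 23.  108.9 126.3] jaw yaw 1.5699 F fence [-1.02  4.18  1.62] tq [0.68 0.14 0.03] w 13.8 j [ 0.1   0.46  1.63  0.    1.05 -1.57]
```

View pics/cs.png

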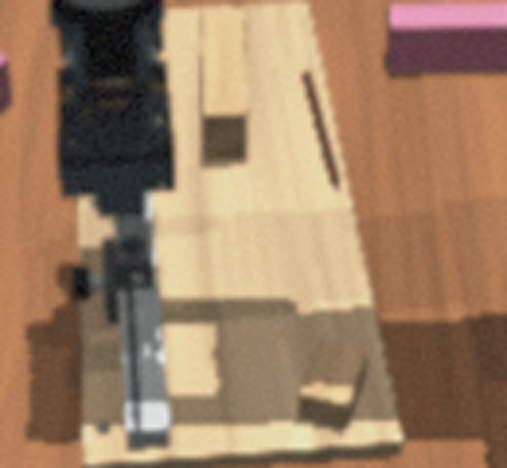

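Run:
```python
import numpy as np
r=79.7
for k in range(1,21):
    t=1.671-k*1.671/20; x,y=12.63-(4.7+7.97*np.sin(t)),.8+7.97*np.cos(t)
    if k==11:print()
    if k<=10: bx,by=x,y; print(k,round(x,2),round(y,2))
    else: print(k,round(x-bx,2),round(y-by,2))
```

```text
1 -0.04 0.67
2 -0.02 1.33
3 0.05 1.99
4 0.18 2.65
5 0.36 3.29
6 0.59 3.91
7 0.88 4.51
8 1.21 5.09
9 1.59 5.63
10 2.02 6.15

11 0.47 0.47
12 0.97 0.91
13 1.51 1.3
14 2.08 1.64
15 2.68 1.94
16 3.3 2.18
17 3.93 2.37
18 4.59 2.51
19 5.25 2.6
20 5.91 2.62
```

drive_tool(
  motion=[
    [-0.04,0.67,0,0,0,0,1],
    [-0.02,1.33,0,0,0,0,1],
    [0.05,1.99,0,0,0,0,1],
    [0.18,2.65,0,0,0,0,1],
    [0.36,3.29,0,0,0,0,1],
    [0.59,3.91,0,0,0,0,1],
    [0.88,4.51,0,0,0,0,1],
    [1.21,5.09,0,0,0,0,1],
    [1.59,5.63,0,0,0,0,1],
    [2.02,6.15,0,0,0,0,1],
  ],
)

```text
time_s: 4.5
ee_pos: [0.5464, 0.0654, 0.0955]
ee_rot: [[0.003, -0.995, -0.097], [0.002, -0.097, 0.995], [-1.0, -0.003, 0.002]]
wrist_force: [0.2, 5.9, 2.5]
width: 0.0141
```

```bash
python3 snap.py d
```

```text
t 4.5 grasp fence mm [-37.7 108.9 106.5] jaw yaw 1.5701 F fence [0.77 5.87 2.55] tq [ 1.   -0.2   0.08] w 14.1 j [ 0.1   0.39  1.8   0.    0.94 -1.57]
```

View pics/ds.png

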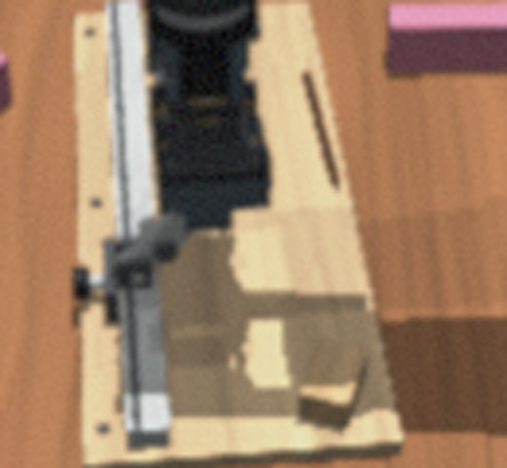

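drive_tool(
  motion=[
    [0.47,0.47,0,0,0,0,1],
    [0.97,0.91,0,0,0,0,1],
    [1.51,1.3,0,0,0,0,1],
    [2.08,1.64,0,0,0,0,1],
    [2.68,1.94,0.05,0,0,0,1],
    [3.3,2.18,0.05,0,0,0,1],
    [3.93,2.37,0.1,0,0,0,1],
    [4.59,2.51,0.1,0,0,0,1],
    [5.25,2.6,0.1,0,0,0,1],
    [5.9,2.62,0.1,0,0,0,1],
  ],
)

```text
time_s: 5.6
ee_pos: [0.5187, 0.0627, 0.035]
ee_rot: [[-0.001, -0.995, -0.097], [0.0, -0.097, 0.995], [-1.0, 0.001, 0.0]]
wrist_force: [-2.7, 4.5, 2.8]
width: 0.014
```

```bash
python3 -c "
from h import *
show()"
```

```text
t 5.6 grasp fence mm [-65.5 109.   46. ] jaw yaw 1.5705 F fence [-2.25  4.77  2.82] tq [0.82 0.33 0.07] w 14.0 j [ 0.1   0.43  1.93  0.    0.78 -1.57]
```

drive_tool(
  motion=[
    [0.1,0,0,0,0,0,1],
    [0.2,0,0,0,0,0,1],
    [0.3,0,0,0,0,0,1],
    [0.3,0,0,0,0,0,1],
    [0.3,0,0,0,0,0,1],
  ],
)

```text
time_s: 6.1
ee_pos: [0.5186, 0.0626, 0.0322]
ee_rot: [[-0.002, -0.995, -0.097], [0.0, -0.097, 0.995], [-1.0, 0.002, 0.0]]
wrist_force: [-2.6, 4.4, 0.0]
width: 0.0142
```

```bash
python3 -c "
from h import *
show()"
```

```text
t 6.1 grasp fence mm [-65.6 108.9  43.2] jaw yaw 1.5705 F fence [-2.15  4.58  0.03] tq [0.85 0.29 0.1 ] w 14.2 j [ 0.1   0.44  1.93  0.    0.77 -1.57]
```

```bash
python3 snap.py e
```

```text
t 6.1 grasp fence mm [-65.6 108.9  43.2] jaw yaw 1.5705 F fence [-2.15  4.58  0.03] tq [0.85 0.29 0.1 ] w 14.2 j [ 0.1   0.44  1.93  0.    0.77 -1.57]
```

View pics/es.png

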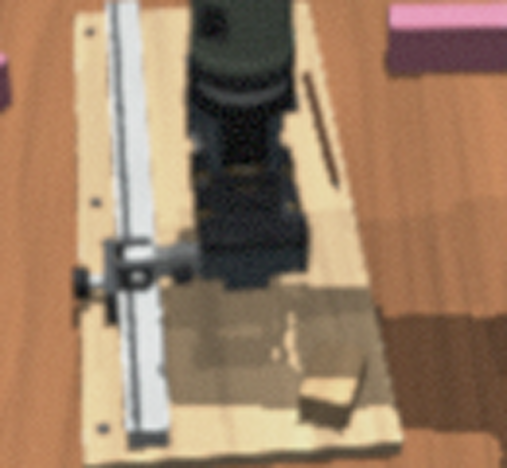

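drive_tool(
  motion=[
    [0.1,0,0,0,0,0,1],
    [0.2,0,0,0,0,0,1],
    [0.3,0,0,0,0,0,1],
  ],
)

```text
time_s: 6.5
ee_pos: [0.5187, 0.0627, 0.0296]
ee_rot: [[-0.002, -0.995, -0.097], [0.0, -0.097, 0.995], [-1.0, 0.002, 0.0]]
wrist_force: [-4.4, 4.5, 9.4]
width: 0.0143
```

drive_tool(
  motion=[
    [0,0,0.05,0,0,0,0.3],
    [0,0,0.05,0,0,0,0.3],
    [0,0,0.05,0,0,0,0.3],
    [0,0,0.05,0,0,0,0.3],
    [-3,0,0.05,0,0,0,0.3],
    [-6,0,0.05,0,0,0,0.3],
    [-10,0,0.05,0,0,0,0.3],
    [-10,0,-5,0,0,0,0],
    [-10,0,-10,0,0,0,0],
    [-10,0,-15,0,0,0,0],
  ],
)

```text
time_s: 7.5
ee_pos: [0.5341, -0.0877, 0.1304]
ee_rot: [[0.002, -0.995, -0.099], [-0.001, -0.099, 0.995], [-1.0, -0.001, -0.001]]
wrist_force: [1.3, -0.3, -0.1]
width: 0.085
```

```bash
python3 snap.py f;  python3 -c "
from h import *
plan([-.0685,-.115,.13],-.066)"
```

```text
t 7.5 grasp fence mm [-64.8 -42.1 141.4] jaw yaw 1.572 F fence [ 1.28 -0.48 -0.1 ] tq [ 0.03 -0.02  0.02] w 85.0 j [-0.18  0.34  1.78 -0.    1.02 -1.85]
shift cm [ 1.11  0.34 -6.89] turn [-1.511e+00 -3.000e-03 -1.000e-03]
```

View pics/fs.png

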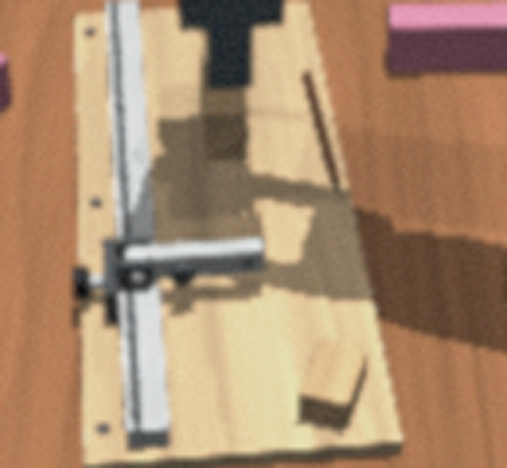

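View pics/ft.png

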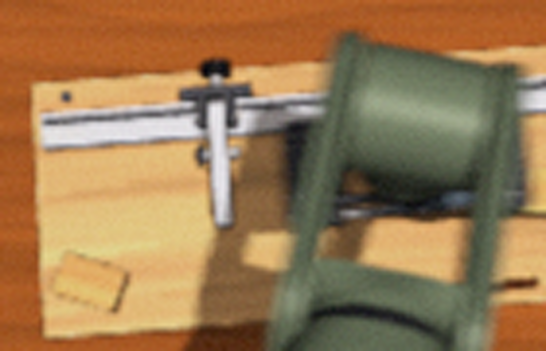

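drive_tool(
  motion=[
    [0,0.34,-3,0.14,0,0,0],
    [0,0.34,-6.9,0.29,0,0,0],
    [0,0.34,-6.9,0.44,0,0,0],
    [0,0.34,-6.9,0.59,0,0,0],
    [0,0.34,-6.9,0.74,0,0,0],
    [0,0.34,-6.9,0.89,0,0,0],
    [0,0.34,-6.9,1.04,0,0,0],
    [0,0.34,-6.9,1.19,0,0,0],
    [0,0.34,-6.9,1.33,0,0,0],
    [0,0.34,-6.9,1.47,0,0,0],
  ],
)

```text
time_s: 8.6
ee_pos: [0.5371, -0.1544, 0.1296]
ee_rot: [[-0.0, -0.191, 0.982], [0.0, 0.982, 0.191], [-1.0, 0.0, -0.0]]
wrist_force: [0.5, 0.3, 0.0]
width: 0.091
```

```bash
python3 -c "
from h import *
show();plan([-.0685,-.115,.13],-.066)"
```

```text
t 8.6 grasp fence mm [ -68.3 -108.9  140.6] jaw yaw 0.0951 F fence [0.48 0.26 0.03] tq [-0.04  0.05 -0.  ] w 91.0 j [-0.3   0.37  1.74  0.    1.03 -0.49]
shift cm [ 1.06 -0.6  -0.07] turn [ 0.161 -0.    -0.   ]
```

drive_tool(
  motion=[
    [0,-0.6,-0.07,0.1,0,0,0],
    [0,-0.6,-0.07,0.161,0,0,0],
    [2,-0.6,-0.07,0.161,0,0,0],
    [4,-0.6,-0.07,0.161,0,0,0],
    [4.8,-0.6,-0.07,0.161,0,0,0],
    [4.8,-0.6,-0.07,0.161,0,0,0],
  ],
  grip_force=20,
)

```text
time_s: 9.2
ee_pos: [0.5369, -0.1605, 0.0806]
ee_rot: [[-0.003, -0.037, 0.999], [0.001, 0.999, 0.037], [-1.0, 0.001, -0.003]]
wrist_force: [0.6, -0.2, 0.6]
width: 0.0912
```

```bash
python3 snap.py g
```

```text
t 9.2 grasp fence mm [ -69.1 -114.9   91.6] jaw yaw -0.0601 F fence [ 0.55 -0.26  0.64] tq [-0.    0.08  0.01] w 91.2 j [-0.31  0.42  1.79  0.    0.93 -0.35]
```

View pics/gs.png

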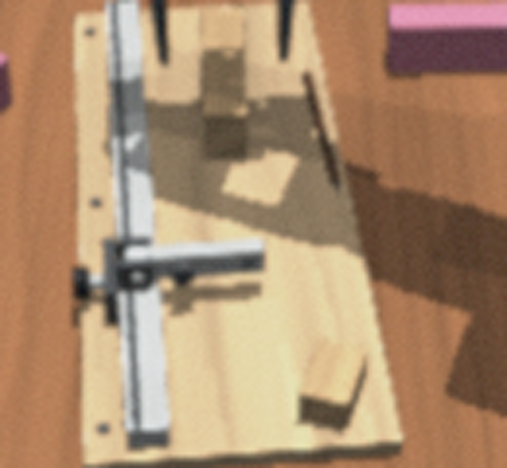

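drive_tool(
  motion=[
    [1.5,0,0,0,0,0,0],
    [3.3,0,0,0,0,0,0],
    [3.3,0,0,0,0,0,0.3],
    [3.3,0,0,0,0,0,0.5],
    [3.3,0,0,0,0,0,1],
    [3.3,0,0,0,0,0,1],
    [3.3,0,0,0,0,0,1],
    [3.3,0,0,0,0,0,1],
    [3.3,0,0,0,0,0,1],
    [3.3,0,0,0,0,0,1],
  ],
  grip_force=15,
)

```text
time_s: 10.3
ee_pos: [0.5377, -0.1612, 0.0489]
ee_rot: [[0.0, -0.037, 0.999], [0.0, 0.999, 0.037], [-1.0, 0.0, 0.0]]
wrist_force: [0.4, -0.7, 0.8]
width: 0.0359
```

```bash
python3 snap.py i
```

```text
t 10.3 grasp fence mm [ -68.4 -115.7   59.9] jaw yaw -0.0605 F fence [ 0.32 -0.75  0.78] tq [-0.06  0.09 -0.02] w 35.9 j [-0.31  0.46  1.83  0.    0.85 -0.35]
```

View pics/is.png

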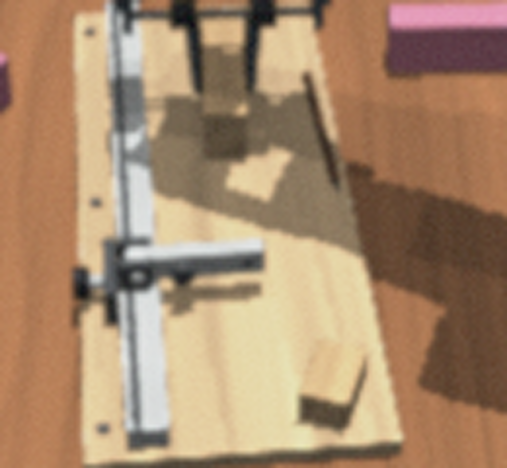

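drive_tool(
  motion=[
    [0,0,0,-0.03,0,0,1],
    [0,0,0,-0.0605,0,0,1],
    [0,1,1,-0.0605,0,0,1],
    [0,3,2,-0.0605,0,0,1],
    [0,5,3,-0.0605,0,0,1],
    [0,7,4,-0.0605,0,0,1],
    [0,8,4.2,-0.0605,0,0,1],
    [0,9,4.2,-0.0605,0,0,1],
    [0,9,4.2,-0.0605,0,0,1],
    [0,9,4.2,-0.0605,0,0,1],
  ],
)

```text
time_s: 11.4
ee_pos: [0.5761, -0.0694, 0.0489]
ee_rot: [[0.0, -0.097, 0.995], [0.001, 0.995, 0.097], [-1.0, 0.001, 0.0]]
wrist_force: [0.3, 1.3, 3.3]
width: 0.0358
```

```bash
python3 snap.py k
```

```text
t 11.4 grasp fence mm [-21.2 -28.   59.9] jaw yaw -0.0 F fence [0.43 1.29 3.28] tq [ 0.07 -0.01  0.04] w 35.8 j [-0.14  0.49  1.78  0.    0.87 -0.24]
```

View pics/ks.png

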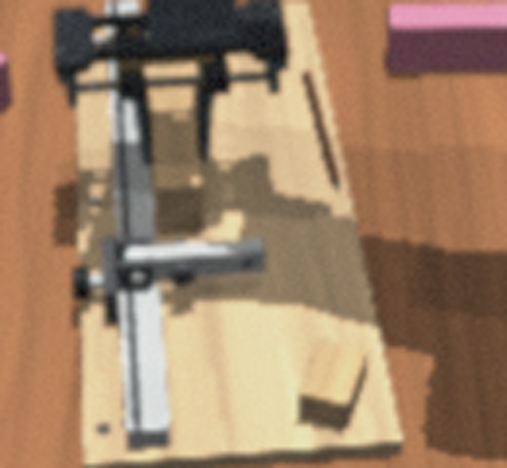

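View pics/kt.png

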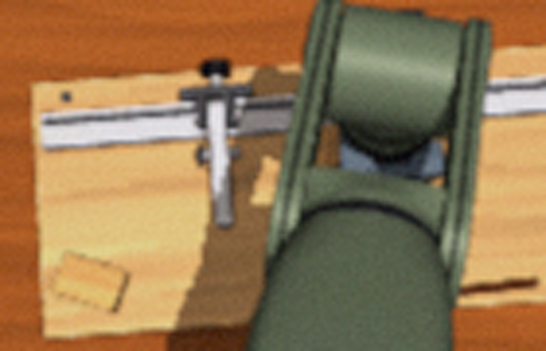

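drive_tool(
  motion=[
    [0,0,0.05,0,0,0,1],
    [0,0,0.1,0,0,0,1],
    [0,0,0.15,0,0,0,1],
    [0,0,0.2,0,0,0,1],
    [0,0,0.2,0,0,0,1],
  ],
)

```text
time_s: 12.0
ee_pos: [0.5769, -0.07, 0.0489]
ee_rot: [[-0.003, -0.097, 0.995], [0.0, 0.995, 0.097], [-1.0, 0.0, -0.003]]
wrist_force: [-3.8, 0.8, 7.2]
width: 0.0359
```

```bash
python3 -c "
from h import *
show()"
```

```text
t 12.0 grasp fence mm [-20.4 -28.7  59.9] jaw yaw -0.0006 F fence [-3.66  1.18  7.17] tq [ 0.03  0.64 -0.01] w 35.9 j [-0.14  0.49  1.78 -0.    0.88 -0.24]
```

drive_tool(
  motion=[
    [-0.03,0,0.05,0,0,0,1],
    [-0.03,0,0.1,0,0,0,1],
    [-0.03,0,0.1,0,0,0,1],
  ],
)

```text
time_s: 12.3
ee_pos: [0.5791, -0.0698, 0.0489]
ee_rot: [[-0.001, -0.097, 0.995], [-0.0, 0.995, 0.097], [-1.0, -0.0, -0.001]]
wrist_force: [-1.5, -1.1, 2.8]
width: 0.0359
```

```bash
python3 -c "
from h import *
show()"
```

```text
t 12.3 grasp fence mm [-18.3 -28.8  59.9] jaw yaw -0.0002 F fence [-1.62 -0.96  2.76] tq [-0.23  0.34  0.07] w 35.9 j [-0.14  0.49  1.77 -0.    0.88 -0.24]
```

drive_tool(
  motion=[
    [0,0,0.05,0,0,0,1],
    [0,0,0.1,0,0,0,1],
    [0,0,0.1,0,0,0,1],
    [0,0,0.1,0,0,0,1],
  ],
)

```text
time_s: 12.7
ee_pos: [0.5792, -0.0698, 0.0489]
ee_rot: [[-0.003, -0.098, 0.995], [-0.001, 0.995, 0.098], [-1.0, -0.001, -0.003]]
wrist_force: [-5.5, -2.6, 5.0]
width: 0.036
```

```bash
python3 -c "
from h import *
show()"
```

```text
t 12.7 grasp fence mm [-18.2 -28.8  59.9] jaw yaw 0.0007 F fence [-5.75 -2.02  4.99] tq [-0.49  0.81  0.09] w 36.0 j [-0.14  0.49  1.77 -0.    0.88 -0.24]
```

drive_tool(
  motion=[
    [0,0,0.05,0,0,0,1],
    [0,0,0.05,0,0,0,1],
    [0,0,0.05,0,0,0,1],
  ],
)

```text
time_s: 13.0
ee_pos: [0.5792, -0.0698, 0.0489]
ee_rot: [[-0.003, -0.098, 0.995], [-0.001, 0.995, 0.098], [-1.0, -0.001, -0.004]]
wrist_force: [-5.0, -3.6, 6.2]
width: 0.036
```

```bash
python3 snap.py l
```

```text
t 13.0 grasp fence mm [-18.2 -28.8  59.9] jaw yaw 0.0008 F fence [-5.28 -3.06  6.17] tq [-0.56  1.12  0.08] w 36.0 j [-0.14  0.49  1.77 -0.    0.88 -0.24]
```

View pics/ls.png

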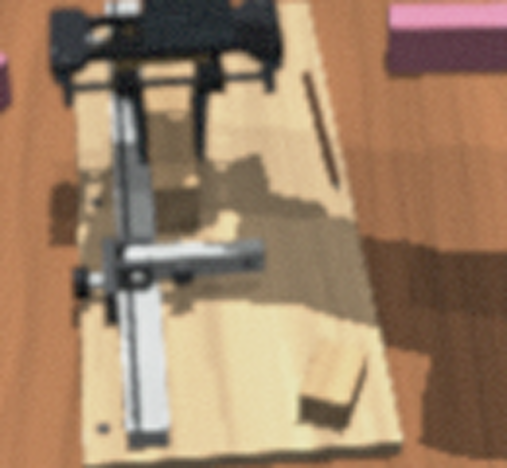

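drive_tool(
  motion=[
    [-0.03,0.3,-0.05,0,0,0,1],
    [-0.03,0.8,-0.05,0,0,0,1],
    [-0.03,1.4,-0.05,0,0,0,1],
    [-0.03,2,-0.05,0,0,0,1],
    [-0.03,2.6,-0.05,0,0,0,1],
    [-0.03,3.1,-0.05,0,0,0,1],
    [-0.03,3.5,-0.05,0,0,0,1],
    [-0.03,3.8,-0.05,0,0,0,1],
    [-0.03,3.8,-0.05,0,0,0,1],
  ],
)

```text
time_s: 14.0
ee_pos: [0.5754, -0.0316, 0.0489]
ee_rot: [[-0.003, -0.098, 0.995], [-0.001, 0.995, 0.098], [-1.0, -0.0, -0.003]]
wrist_force: [-5.0, -3.1, 3.4]
width: 0.0359
```

```bash
python3 snap.py m
```

```text
t 14.0 grasp fence mm [-18.2   9.6  59.9] jaw yaw 0.0008 F fence [-5.25 -2.59  3.43] tq [-0.45  0.82  0.05] w 35.9 j [-0.07  0.48  1.79 -0.    0.87 -0.17]
```

View pics/ms.png

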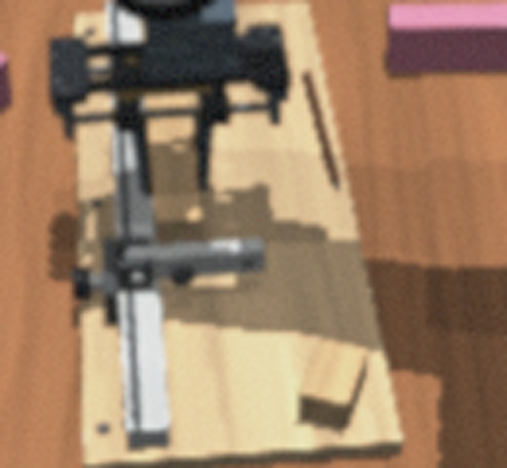

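View pics/mt.png

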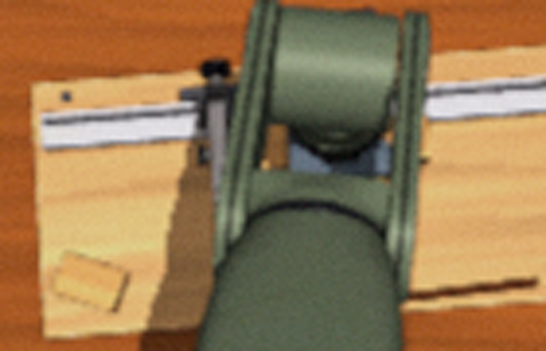

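drive_tool(
  motion=[
    [0,0.1,0,0,0,0,1],
    [0,0.2,0,0,0,0,1],
    [0,0.3,0,0,0,0,1],
    [0,0.4,0,0,0,0,1],
    [0,0.4,0,0,0,0,1],
  ],
)

```text
time_s: 14.6
ee_pos: [0.5751, -0.0281, 0.0489]
ee_rot: [[-0.003, -0.098, 0.995], [-0.001, 0.995, 0.098], [-1.0, -0.001, -0.003]]
wrist_force: [-4.2, -4.0, 3.0]
width: 0.036
```

```bash
python3 -c "
from h import *
show()"
```

```text
t 14.6 grasp fence mm [-18.2  13.1  59.9] jaw yaw 0.0007 F fence [-4.54 -3.58  3.03] tq [-0.69  0.96  0.15] w 36.0 j [-0.07  0.48  1.79 -0.    0.87 -0.17]
```

drive_tool(
  motion=[
    [0,0.05,0,0,0,0,1],
    [0,0.1,0,0,0,0,1],
    [0,0.15,0,0,0,0,1],
    [0,0.15,0,0,0,0,1],
  ],
)

```text
time_s: 15.0
ee_pos: [0.575, -0.0267, 0.0489]
ee_rot: [[-0.003, -0.098, 0.995], [-0.001, 0.995, 0.098], [-1.0, -0.001, -0.003]]
wrist_force: [-4.3, -4.8, 2.9]
width: 0.0359
```

```bash
python3 -c "
from h import *
show()"
```

```text
t 15.0 grasp fence mm [-18.2  14.5  59.9] jaw yaw 0.0006 F fence [-4.75 -4.32  2.9 ] tq [-0.76  0.91  0.18] w 35.9 j [-0.07  0.48  1.79 -0.    0.87 -0.16]
```

drive_tool(
  motion=[
    [0,0.05,0,0,0,0,1],
    [0,0.1,0,0,0,0,1],
    [0,0.1,0,0,0,0,1],
  ],
)

```text
time_s: 15.3
ee_pos: [0.5749, -0.0258, 0.0489]
ee_rot: [[-0.003, -0.098, 0.995], [-0.001, 0.995, 0.098], [-1.0, -0.001, -0.003]]
wrist_force: [-5.0, -5.1, 2.7]
width: 0.036
```

drive_tool(
  motion=[
    [0,0.05,0,0,0,0,1],
    [0,0.1,0,0,0,0,1],
    [0,0.1,0,0,0,0,1],
  ],
)

```text
time_s: 15.6
ee_pos: [0.5748, -0.0247, 0.0489]
ee_rot: [[-0.003, -0.098, 0.995], [-0.001, 0.995, 0.098], [-1.0, -0.001, -0.003]]
wrist_force: [-4.5, -4.1, 3.0]
width: 0.0355
```

```bash
python3 snap.py n
```

```text
t 15.6 grasp fence mm [-18.2  16.5  59.9] jaw yaw 0.0006 F fence [-4.84 -3.67  3.  ] tq [-0.69  0.88  0.08] w 35.5 j [-0.06  0.48  1.79 -0.    0.87 -0.16]
```

View pics/nt.png

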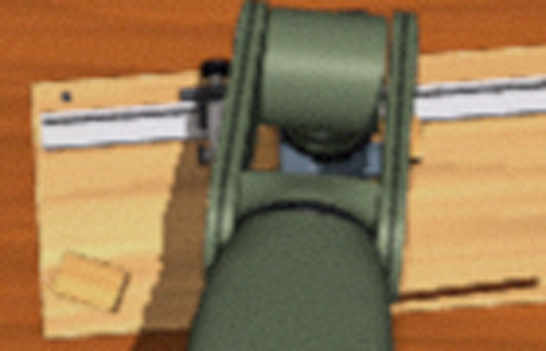

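View pics/ns.png

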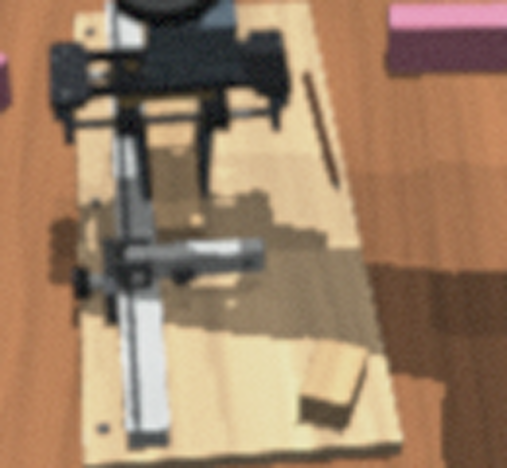

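drive_tool(
  motion=[
    [0,0.05,0,0,0,0,1],
    [0,0.1,0,0,0,0,1],
    [0,0.1,0,0,0,0,1],
  ],
)

```text
time_s: 16.0
ee_pos: [0.5747, -0.0237, 0.0489]
ee_rot: [[-0.003, -0.098, 0.995], [-0.001, 0.995, 0.098], [-1.0, -0.001, -0.003]]
wrist_force: [-4.6, -4.5, 3.2]
width: 0.0356
```

drive_tool(
  motion=[
    [0,0.05,0,0,0,0,1],
    [0,0.05,0,0,0,0,1],
    [0,0.05,0,0,0,0,1],
  ],
)

```text
time_s: 16.3
ee_pos: [0.5747, -0.0233, 0.0489]
ee_rot: [[-0.003, -0.098, 0.995], [-0.001, 0.995, 0.098], [-1.0, -0.001, -0.003]]
wrist_force: [-4.2, -4.0, 3.0]
width: 0.036
```

```bash
python3 -c "
from h import *
show()"
```

```text
t 16.3 grasp fence mm [-18.2  18.   59.9] jaw yaw 0.0007 F fence [-4.58 -3.6   2.95] tq [-0.74  0.91  0.16] w 36.0 j [-0.06  0.48  1.79 -0.    0.87 -0.16]
```

drive_tool(
  motion=[
    [0,0.05,0,0,0,0,1],
    [0,0.1,0,0,0,0,1],
    [0,0.1,0,0,0,0,1],
  ],
)

```text
time_s: 16.6
ee_pos: [0.5746, -0.0223, 0.0489]
ee_rot: [[-0.003, -0.098, 0.995], [-0.001, 0.995, 0.098], [-1.0, -0.001, -0.003]]
wrist_force: [-4.6, -4.1, 3.0]
width: 0.0357
```

drive_tool(
  motion=[
    [0,0.05,0,0,0,0,1],
    [0,0.05,0,0,0,0,1],
  ],
)

```text
time_s: 16.8
ee_pos: [0.5745, -0.0219, 0.0489]
ee_rot: [[-0.002, -0.098, 0.995], [-0.001, 0.995, 0.098], [-1.0, -0.001, -0.003]]
wrist_force: [-4.2, -5.7, 2.5]
width: 0.036
```

drive_tool(
  motion=[
    [0,0.05,0,0,0,0,1],
    [0,0.05,0,0,0,0,1],
  ],
)

```text
time_s: 17.0
ee_pos: [0.5745, -0.0219, 0.049]
ee_rot: [[-0.002, -0.098, 0.995], [-0.002, 0.995, 0.098], [-1.0, -0.002, -0.003]]
wrist_force: [-4.3, -5.5, 3.2]
width: 0.036
```

```bash
python3 -c "
from h import *
show()"
```

```text
t 17.0 grasp fence mm [-18.2  19.4  60. ] jaw yaw 0.0008 F fence [-4.8  -5.08  3.25] tq [-1.03  0.94  0.01] w 36.0 j [-0.06  0.48  1.79 -0.    0.87 -0.15]
```

drive_tool(
  motion=[
    [0,0.05,0,0,0,0,1],
    [0,0.05,0,0,0,0,1],
  ],
)

```text
time_s: 17.2
ee_pos: [0.5745, -0.0218, 0.0489]
ee_rot: [[-0.002, -0.098, 0.995], [-0.003, 0.995, 0.098], [-1.0, -0.003, -0.003]]
wrist_force: [-4.0, -8.8, 2.8]
width: 0.0363
```

drive_tool(
  motion=[
    [0,0.05,0,0,0,0,1],
    [0,0.05,0,0,0,0,1],
  ],
)

```text
time_s: 17.4
ee_pos: [0.5745, -0.0218, 0.049]
ee_rot: [[-0.002, -0.098, 0.995], [-0.004, 0.995, 0.098], [-1.0, -0.003, -0.003]]
wrist_force: [-4.0, -10.0, 1.4]
width: 0.0358
```

```bash
python3 -c "
from h import *
show()"
```

```text
t 17.4 grasp fence mm [-18.2  19.5  60. ] jaw yaw 0.001 F fence [-4.97 -9.61  1.43] tq [-1.65  0.89 -0.06] w 35.8 j [-0.06  0.48  1.79 -0.    0.87 -0.15]
```

drive_tool(
  motion=[
    [0,0.05,0,0,0,0,1],
    [0,0.05,0,0,0,0,1],
  ],
)

```text
time_s: 17.6
ee_pos: [0.5745, -0.0218, 0.049]
ee_rot: [[-0.002, -0.098, 0.995], [-0.004, 0.995, 0.098], [-1.0, -0.004, -0.003]]
wrist_force: [-4.6, -11.2, 2.5]
width: 0.0357
```

drive_tool(
  motion=[
    [0,0.04,0,0,0,0,1],
    [0,0.04,0,0,0,0,1],
  ],
)

```text
time_s: 17.8
ee_pos: [0.5745, -0.0217, 0.049]
ee_rot: [[-0.002, -0.099, 0.995], [-0.005, 0.995, 0.099], [-1.0, -0.005, -0.002]]
wrist_force: [-3.8, -13.0, 2.9]
width: 0.0358
```

```bash
python3 -c "
from h import *
show()"
```

```text
t 17.8 grasp fence mm [-18.1  19.6  60. ] jaw yaw 0.0012 F fence [ -5.07 -12.54   2.89] tq [-2.15  0.91 -0.1 ] w 35.8 j [-0.05  0.48  1.79 -0.01  0.87 -0.15]
```

drive_tool(
  motion=[
    [0,0,0,0,0,0,1],
    [0,0,0,0,0,0,1],
    [0,0,0,0,0,0,1],
    [0,0,0,0,0,0,1],
    [0,0,0,0,0,0,1],
    [0,0,0,0,0,0,1],
    [0,0,0,0,0,0,1],
  ],
)

```text
time_s: 18.5
ee_pos: [0.5745, -0.0217, 0.049]
ee_rot: [[-0.002, -0.098, 0.995], [-0.005, 0.995, 0.098], [-1.0, -0.005, -0.003]]
wrist_force: [-4.8, -12.4, 2.4]
width: 0.0359
```

```bash
python3 snap.py p
```

```text
t 18.5 grasp fence mm [-18.2  19.6  60. ] jaw yaw 0.0011 F fence [ -5.97 -11.9    2.44] tq [-2.11  0.9  -0.08] w 35.9 j [-0.06  0.48  1.79 -0.01  0.87 -0.15]
```

View pics/ps.png

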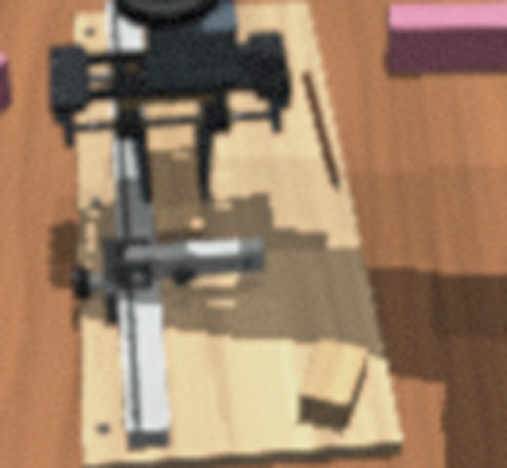

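drive_tool(
  motion=[
    [0,0.03,0,0,0,0,1],
    [0,0.03,0,0,0,0,1],
    [0,0.03,0,0,0,0,1],
    [0,0.03,0,0,0,0,1],
    [0,0.03,0,0,0,0,1],
    [0,0.03,0,0,0,0,1],
  ],
)

```text
time_s: 19.2
ee_pos: [0.5745, -0.0217, 0.049]
ee_rot: [[-0.002, -0.099, 0.995], [-0.005, 0.995, 0.099], [-1.0, -0.005, -0.002]]
wrist_force: [-3.9, -13.1, 3.4]
width: 0.0361
```

```bash
python3 -c "
from h import *
show()"
```

```text
t 19.2 grasp fence mm [-18.2  19.6  60. ] jaw yaw 0.0013 F fence [ -5.12 -12.7    3.4 ] tq [-2.32  0.86 -0.13] w 36.1 j [-0.05  0.48  1.79 -0.01  0.87 -0.15]
```

drive_tool(
  motion=[
    [0,-0.05,0,0,0,0,1],
    [0,-0.1,-0.02,0,0,0,1],
    [0,-0.15,-0.04,0,0,0,1],
    [0,-0.2,-0.06,0,0,0,1],
    [0,-0.22,-0.06,0,0,0,1],
    [0,-0.22,-0.06,0,0,0,1],
  ],
)

```text
time_s: 19.8
ee_pos: [0.5745, -0.0218, 0.0489]
ee_rot: [[-0.001, -0.098, 0.995], [-0.002, 0.995, 0.098], [-1.0, -0.002, -0.001]]
wrist_force: [-3.2, -5.3, 0.7]
width: 0.0355
```

```bash
python3 -c "
from h import *
show()"
```

```text
t 19.8 grasp fence mm [-18.2  19.5  59.9] jaw yaw 0.0005 F fence [-3.67 -4.97  0.73] tq [-1.22  0.63 -0.01] w 35.5 j [-0.06  0.48  1.79 -0.    0.87 -0.15]
```

Relieve a bit more, then open slowly.

drive_tool(
  motion=[
    [0,-0.05,-0.03,0,0,0,1],
    [0,-0.1,-0.05,0,0,0,1],
    [0,-0.1,-0.05,0,0,0,1],
  ],
)

```text
time_s: 20.1
ee_pos: [0.5745, -0.0218, 0.0489]
ee_rot: [[-0.0, -0.098, 0.995], [-0.0, 0.995, 0.098], [-1.0, -0.0, -0.0]]
wrist_force: [-1.8, -3.4, -2.4]
width: 0.0359
```

```bash
python3 -c "
from h import *
show()"
```

```text
t 20.1 grasp fence mm [-18.2  19.4  59.9] jaw yaw 0.0002 F fence [-2.13 -3.24 -2.42] tq [-0.84  0.37  0.03] w 35.9 j [-0.06  0.48  1.79 -0.    0.87 -0.16]
```

drive_tool(
  motion=[
    [0,0,0,0,0,0,0.56],
    [0,0,0,0,0,0,0.52],
    [0,0,0,0,0,0,0.5],
    [0,0,0,0,0,0,0.5],
    [-1,0,0,0,0,0,0.5],
    [-3,0,0,0,0,0,0.5],
    [-6,0,0,0,0,0,0.5],
    [-8,-2,-2,0,0,0,0.4],
    [-8,-5,-5,0,0,0,0.4],
    [-8,-5,-7,0,0,0,0.4],
  ],
)

```text
time_s: 21.1
ee_pos: [0.5093, -0.0805, 0.131]
ee_rot: [[0.003, -0.095, 0.995], [-0.001, 0.995, 0.095], [-1.0, -0.002, 0.003]]
wrist_force: [-1.2, 0.1, 0.4]
width: 0.0547
```

```bash
python3 snap.py q;  python3 -c "
from h import *
plan([-.0655,.109,.13],np.pi/2)"
```

```text
t 21.1 grasp fence mm [-88.8 -32.6 142. ] jaw yaw -0.0019 F fence [-1.14  0.2   0.43] tq [-0.04  0.07 -0.03] w 54.7 j [-0.18  0.3   1.84 -0.    1.   -0.27]
shift cm [ 1.13 13.98  2.47] turn [ 1.569e+00 -1.000e-03  0.000e+00]
```

View pics/qs.png

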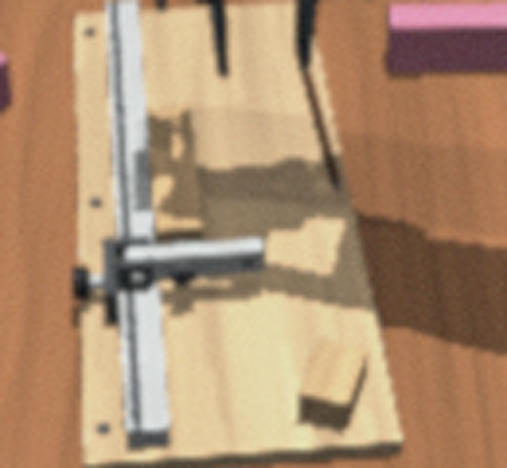

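View pics/qt.png

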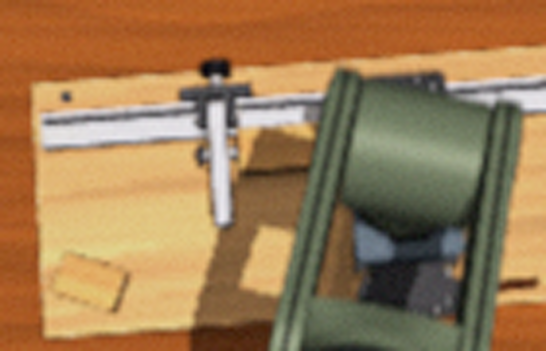

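drive_tool(
  motion=[
    [-4,0,-1,0.15,0,0,0.4],
    [-6,0,-2,0.3,0,0,0.4],
    [-6,0,-4,0.45,0,0,0.4],
    [-6,0,-8,0.6,0,0,0.4],
    [-6,0,-10,0.75,0,0,0.4],
    [-6,0,-10,0.9,0,0,0.4],
    [-6,0,-10,1.05,0,0,0.4],
    [-6,0,-10,1.2,0,0,0.4],
    [-6,0,-10,1.35,0,0,0.4],
    [-6,0,-10,1.5,0,0,0.4],
  ],
)

```text
time_s: 22.2
ee_pos: [0.4115, -0.0876, 0.19]
ee_rot: [[0.002, 0.987, 0.162], [0.0, 0.162, -0.987], [-1.0, 0.002, 0.0]]
wrist_force: [-0.6, -0.3, -0.4]
width: 0.0544
```

Run:
```python
from h import *
show()
T,S=Cam("top"),Cam("side")
cv2.imwrite("pics/rt.png",cv2.resize(T.im[175:230,270:370,::-1],None,fx=8,fy=8,interpolation=cv2.INTER_CUBIC))
cv2.imwrite("pics/rs.png",cv2.resize(S.im[160:235,285:345,::-1],None,fx=8,fy=8,interpolation=cv2.INTER_CUBIC))
for n,p in (("scr tip",[-.018,.0945,.047]),("leaf tip top",[-.08,.109,.059]),("end near top",[-.036,.095,.065]),("end far top",[0,.095,.065]),("other near top",[-.036,-.055,.065]),("end near bot",[-.036,.095,.015])):
    print(n,np.round((T.proj(w(p))-[270,175])*8+3.5),np.round((S.proj(w(p))-[285,160])*8+3.5))
```

```text
t 22.2 grasp fence mm [-186.9  -30.2  201. ] jaw yaw -1.5056 F fence [-0.63 -0.22 -0.43] tq [-0.1   0.1   0.02] w 54.4 j [-0.24  0.1   1.94  0.    1.1   1.17]
scr tip [[165. 229.]] [[254. 429.]]
leaf tip top [[137. 378.]] [[426. 421.]]
end near top [[164. 266.]] [[302. 391.]]
end far top [[158. 179.]] [[203. 397.]]
other near top [[534. 239.]] [[275. 138.]]
end near bot [[171. 282.]] [[305. 490.]]
```

View pics/rt.png

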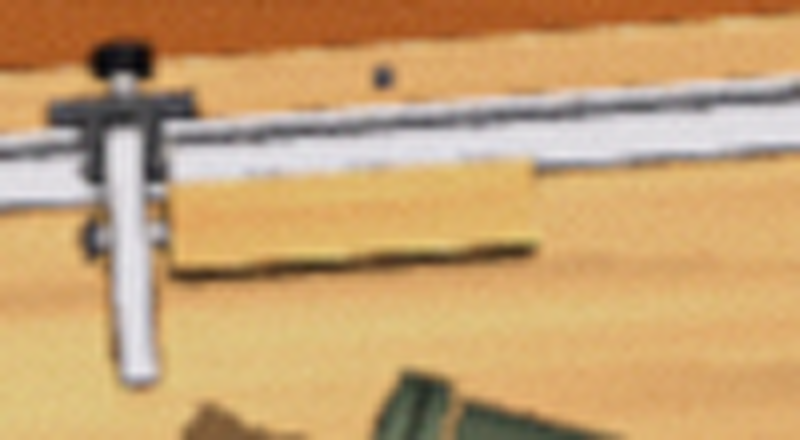

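View pics/rs.png

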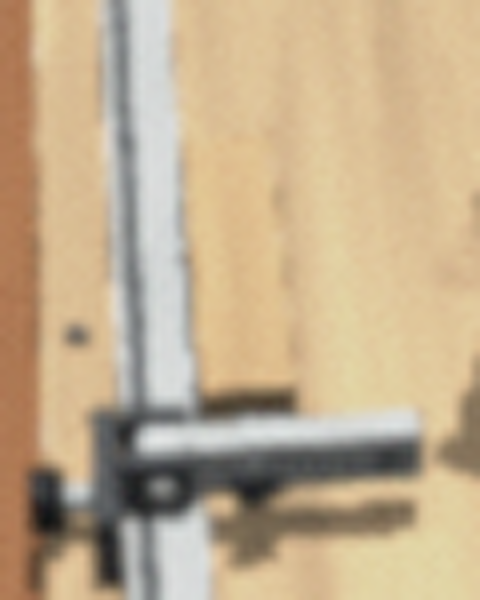

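```bash
python3 - <<'E'
from h import *
T=Cam("top")
for r in (200,202,203,204,205,207): print(r,[tuple(int(v) for v in T.im[r,c]) for c in range(284,297)])
E
python3 -c "
from h import *
plan([-.0655,.109,.20],np.pi/2)"
```

```text
200 [(200, 195, 195), (223, 219, 223), (221, 219, 223), (182, 179, 178), (146, 120, 101), (142, 106, 77), (128, 92, 61), (184, 140, 76), (223, 171, 103), (224, 177, 104), (222, 172, 97), (223, 171, 97), (223, 174, 102)]
202 [(182, 176, 178), (222, 220, 226), (218, 217, 221), (192, 188, 191), (169, 145, 126), (166, 139, 110), (126, 101, 80), (177, 129, 79), (223, 166, 96), (225, 169, 98), (227, 168, 101), (222, 167, 94), (226, 170, 101)]
203 [(182, 178, 176), (225, 224, 227), (223, 220, 225), (199, 194, 199), (180, 170, 168), (190, 178, 174), (150, 140, 135), (177, 132, 87), (222, 168, 91), (224, 167, 95), (224, 170, 98), (226, 168, 98), (223, 169, 95)]
204 [(177, 175, 175), (223, 220, 226), (222, 220, 225), (205, 200, 202), (181, 175, 176), (173, 165, 165), (153, 143, 137), (180, 147, 103), (224, 175, 106), (223, 170, 98), (221, 172, 99), (223, 174, 102), (222, 173, 102)]
205 [(170, 167, 169), (223, 219, 225), (221, 220, 223), (210, 209, 211), (172, 166, 167), (128, 114, 109), (111, 94, 83), (176, 143, 93), (223, 181, 104), (224, 174, 100), (225, 176, 100), (222, 173, 99), (225, 179, 103)]
207 [(173, 166, 167), (221, 220, 224), (225, 224, 227), (221, 220, 222), (198, 186, 180), (192, 149, 102), (181, 137, 83), (182, 143, 82), (224, 176, 101), (224, 176, 104), (223, 179, 107), (223, 180, 105), (225, 180, 109)]
shift cm [  0.1   13.17 -12.98] turn [ 0.074  0.    -0.001]
```

drive_tool(
  motion=[
    [0,3,-3,0.074,0,0,0.45],
    [0,6,-6,0.074,0,0,0.45],
    [0,10,-10,0.074,0,0,0.45],
    [0,13.1,-13,0.074,0,0,0.45],
    [0,13.1,-13,0.074,0,0,0.45],
    [3,13.1,-13,0.074,0,0,0.45],
    [6,13.1,-13,0.074,0,0,0.45],
    [9,13.1,-13,0.074,0,0,0.45],
    [10,13.1,-13,0.074,0,0,0.45],
    [10,13.1,-13,0.074,0,0,0.45],
  ],
)

```text
time_s: 23.35
ee_pos: [0.5167, 0.0618, 0.0884]
ee_rot: [[-0.003, 0.995, 0.095], [-0.0, 0.095, -0.995], [-1.0, -0.003, -0.0]]
wrist_force: [-0.2, -0.4, 0.2]
width: 0.0502
```

```bash
python3 snap.py u;  python3 -c "
from h import *
plan([-.0665,.109,.047],np.pi/2)"
```

```text
t 23.35 grasp fence mm [-67.6 108.3  99.4] jaw yaw -1.5729 F fence [-0.25 -0.38  0.16] tq [-0.04  0.17 -0.01] w 50.2 j [0.1  0.36 1.88 0.   0.91 1.57]
shift cm [ 5.45 -0.09 -0.06] turn [-0.003 -0.    -0.002]
```

View pics/us.png

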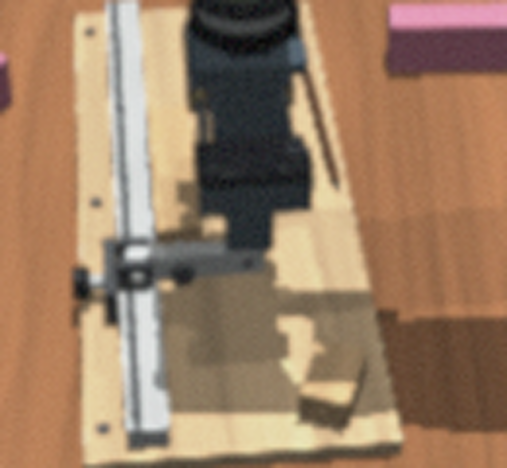

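drive_tool(
  motion=[
    [2.5,0,-0.12,0,0,0,0.45],
    [5.2,0,-0.12,0,0,0,0.45],
    [5.2,0,-0.12,0,0,0,0.45],
    [5.2,0,-0.12,0,0,0,0.7],
    [5.2,0,-0.12,0,0,0,1],
    [5.2,0,-0.12,0,0,0,1],
    [5.2,0,-0.12,0,0,0,1],
    [5.2,0,-0.12,0,0,0,1],
  ],
  grip_force=8,
)

```text
time_s: 24.25
ee_pos: [0.5179, 0.0628, 0.038]
ee_rot: [[0.001, 0.995, 0.095], [-0.001, 0.095, -0.995], [-1.0, 0.001, 0.001]]
wrist_force: [0.2, -5.0, 2.8]
width: 0.0141
```

```bash
python3 -c "
from h import *
show()
g0=np.array([robot.read_state()['ee_pos']])[0]
import numpy as np
g=fr(g0+[0,0,.011])*100
r=np.hypot(g[0]-1.5,g[2]-4.7); t0=np.arctan2(g[2]-4.7,1.5-g[0]); print(r,t0)
b=None
for k in range(1,21):
    t=t0+k*(1.70-t0)/20
    x,z=1.5-r*np.cos(t),4.7+r*np.sin(t)
    d=np.array([-(z-g[2]),x-g[0]])
    if k==10: b=d
    print(k,np.round(d if k<=10 else d-b,2), 'tip z over blank',round((z-1.9)*10,1),'x edge',round((x-1.6)*10,1),round((x+1.6)*10,1))
"
```

```text
t 24.25 grasp fence mm [-66.3 109.2  49. ] jaw yaw -1.5728 F fence [-0.24 -4.98  2.8 ] tq [-0.61  0.16  0.05] w 14.1 j [ 0.1   0.43  1.93 -0.    0.78  1.58]
8.127762733409273 0.024811310430819647
1 [-0.68  0.05] tip z over blank 36.8 x edge -81.8 -49.8
2 [-1.35  0.15] tip z over blank 43.5 x edge -80.8 -48.8
3 [-2.01  0.31] tip z over blank 50.2 x edge -79.2 -47.2
4 [-2.66  0.52] tip z over blank 56.6 x edge -77.1 -45.1
5 [-3.29  0.78] tip z over blank 62.9 x edge -74.4 -42.4
6 [-3.89  1.1 ] tip z over blank 68.9 x edge -71.2 -39.2
7 [-4.46  1.47] tip z over blank 74.6 x edge -67.6 -35.6
8 [-5.    1.88] tip z over blank 80.0 x edge -63.4 -31.4
9 [-5.51  2.34] tip z over blank 85.1 x edge -58.9 -26.9
10 [-5.97  2.84] tip z over blank 89.7 x edge -53.9 -21.9
11 [-0.42  0.53] tip z over blank 93.9 x edge -48.5 -16.5
12 [-0.8  1.1] tip z over blank 97.7 x edge -42.8 -10.8
13 [-1.12  1.7 ] tip z over blank 100.9 x edge -36.9 -4.9
14 [-1.4   2.32] tip z over blank 103.7 x edge -30.6 1.4
15 [-1.62  2.97] tip z over blank 105.9 x edge -24.2 7.8
16 [-1.78  3.63] tip z over blank 107.6 x edge -17.6 14.4
17 [-1.89  4.3 ] tip z over blank 108.7 x edge -10.9 21.1
18 [-1.95  4.98] tip z over blank 109.2 x edge -4.1 27.9
19 [-1.95  5.66] tip z over blank 109.2 x edge 2.7 34.7
20 [-1.89  6.34] tip z over blank 108.6 x edge 9.5 41.5
```

drive_tool(
  motion=[
    [-0.68,0.05,0,0,0,0,1],
    [-1.35,0.15,0,0,0,0,1],
    [-2.01,0.31,0,0,0,0,1],
    [-2.66,0.52,0,0,0,0,1],
    [-3.29,0.78,0,0,0,0,1],
    [-3.89,1.1,0,0,0,0,1],
    [-4.46,1.47,0,0,0,0,1],
    [-5,1.88,0,0,0,0,1],
    [-5.51,2.34,0,0,0,0,1],
    [-5.97,2.84,0,0,0,0,1],
  ],
)

```text
time_s: 25.25
ee_pos: [0.544, 0.0654, 0.0972]
ee_rot: [[-0.004, 0.996, 0.095], [-0.001, 0.095, -0.996], [-1.0, -0.004, 0.001]]
wrist_force: [-2.4, -4.9, -0.8]
width: 0.0142
```

```bash
python3 snap.py v
```

```text
t 25.25 grasp fence mm [-40.  109.2 108.2] jaw yaw -1.5735 F fence [-2.83 -4.64 -0.78] tq [-0.89  0.71  0.16] w 14.2 j [ 0.1   0.39  1.8  -0.    0.95  1.58]
```

View pics/vs.png

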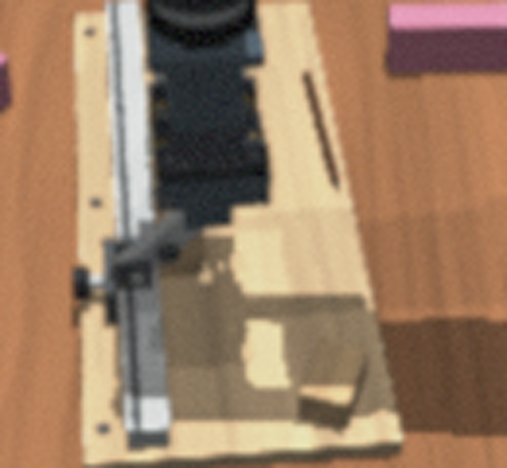

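drive_tool(
  motion=[
    [-0.42,0.53,0,0,0,0,1],
    [-0.8,1.1,0,0,0,0,1],
    [-1.12,1.7,0,0,0,0,1],
    [-1.4,2.32,0,0,0,0,1],
    [-1.62,2.97,0,0,0,0,1],
    [-1.78,3.63,0,0,0,0,1],
    [-1.89,4.3,0,0,0,0,1],
    [-1.95,4.98,0,0,0,0,1],
    [-1.95,5.66,0,0,0,0,1],
    [-1.89,6.34,0,0,0,0,1],
  ],
)

```text
time_s: 26.35
ee_pos: [0.6092, 0.0717, 0.1169]
ee_rot: [[0.0, 0.996, 0.094], [-0.001, 0.094, -0.996], [-1.0, 0.0, 0.001]]
wrist_force: [-1.2, -4.6, 2.2]
width: 0.0139
```

```bash
python3 snap.py x
```

```text
t 26.35 grasp fence mm [ 25.4 109.2 127.9] jaw yaw -1.5738 F fence [-1.68 -4.42  2.19] tq [-0.87  0.61  0.14] w 13.9 j [ 0.1   0.46  1.62 -0.    1.06  1.58]
```

View pics/xs.png

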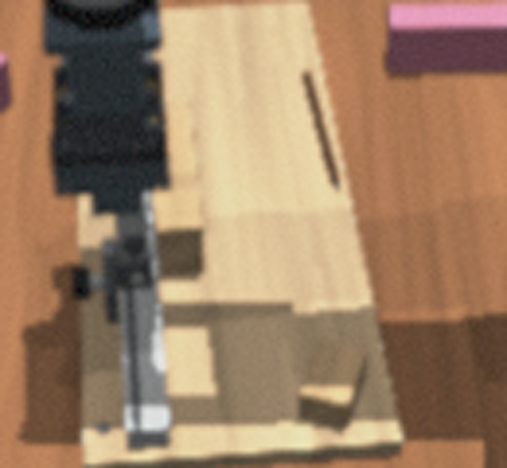

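Leaf is up and the blank's end face is visible at (182,255), still by the fence. Release straight up, then retreat.

drive_tool(
  motion=[
    [0,0,0,0,0,0,0.4],
    [0,0,0,0,0,0,0.4],
    [0,0,0,0,0,0,0.4],
    [-2,0,0,0,0,0,0.4],
    [-5,0,0,0,0,0,0.4],
    [-9,0,0,0,0,0,0.4],
    [-9,-5,0,0,0,0,0.4],
    [-9,-10,0,0,0,0,0.4],
    [-9,-15,0,0,0,0,0.4],
    [-9,-20,0,0,0,0,0.4],
  ],
)

```text
time_s: 27.45
ee_pos: [0.4075, 0.0534, 0.2056]
ee_rot: [[-0.0, 0.996, 0.094], [0.001, 0.094, -0.996], [-1.0, -0.0, -0.001]]
wrist_force: [-0.6, -0.2, 1.5]
width: 0.0548
```

drive_tool(
  motion=[
    [0,-3,-5,0,0,0,0.4],
    [0,-5,-9,0,0,0,0.4],
    [0,-5,-13,0,0,0,0.4],
    [0,-5,-13,0,0,0,0.4],
  ],
)

```text
time_s: 27.85
ee_pos: [0.3465, 0.1819, 0.2063]
ee_rot: [[0.001, 0.995, 0.1], [0.003, 0.1, -0.995], [-1.0, 0.001, -0.003]]
wrist_force: [-0.0, -0.2, -0.1]
width: 0.0549
```

Run:
```python
from h import *
show()
T,S=Cam("top"),Cam("side")
cv2.imwrite("pics/yt.png",cv2.resize(T.im[175:230,270:370,::-1],None,fx=8,fy=8,interpolation=cv2.INTER_CUBIC))
cv2.imwrite("pics/ys.png",cv2.resize(S.im[140:275,280:380,::-1],None,fx=4.4,fy=4.4,interpolation=cv2.INTER_CUBIC))
cv2.imwrite("pics/ytf.png",T.im[:,:,::-1])
```

```text
t 27.85 grasp fence mm [-225.3  244.4  217.3] jaw yaw -1.5677 F fence [-0.07 -0.23 -0.09] tq [-0.04  0.13 -0.01] w 54.9 j [0.45 0.04 1.97 0.   1.14 1.92]
```

View pics/yt.png

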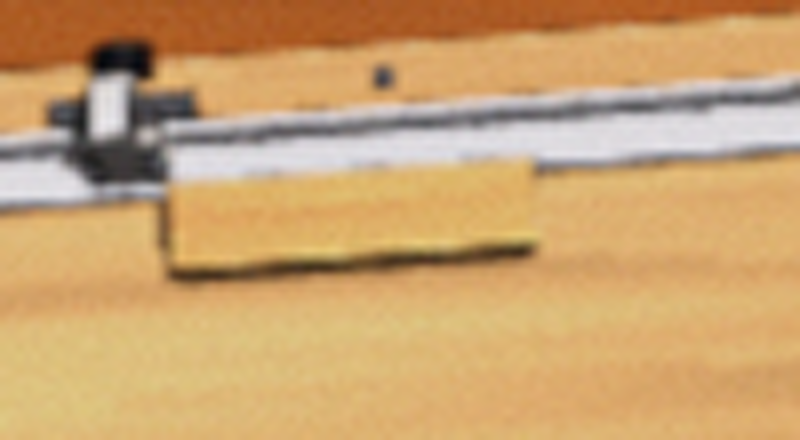

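View pics/ys.png

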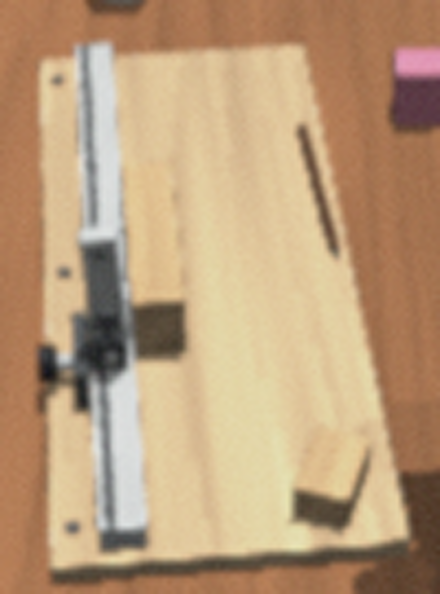

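View pics/ytf.png

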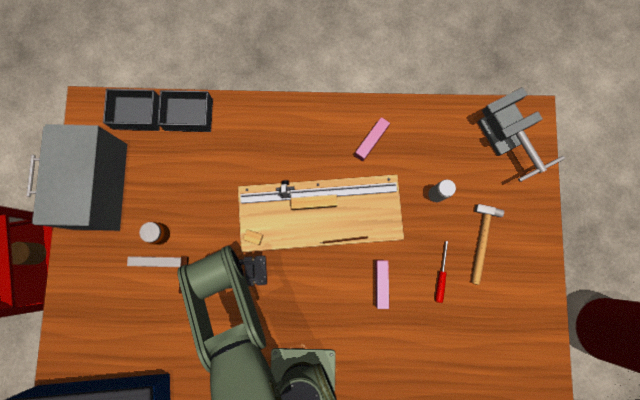

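drive_tool(
  motion=[
    [0,0,0,0,0,0,0.4],
    [0,0,0,0,0,0,0.4],
    [0,0,0,0,0,0,0.4],
  ],
)

```text
time_s: 28.25
ee_pos: [0.348, 0.177, 0.2058]
ee_rot: [[-0.0, 0.996, 0.092], [-0.0, 0.092, -0.996], [-1.0, -0.0, 0.0]]
wrist_force: [-0.5, -0.4, 0.2]
width: 0.0548
```

```bash
python3 -c "
from h import *
show(); print(robot.sign_off())"
```

```text
t 28.25 grasp fence mm [-224.2  239.3  216.8] jaw yaw -1.5763 F fence [-0.5  -0.32  0.19] tq [0.01 0.16 0.04] w 54.8 j [0.44 0.04 1.97 0.   1.14 1.92]
the job is handed in; nothing more can be done
None
```

I flipped the leaf down onto its end stop and slid the pine blank flush along the fence against the screw. I pressed it home, flipped the leaf back up to about 1.7 rad, let go and handed in at 28 s.

- **Press force:** the wrist read 12–13 N along the fence for about 1.3 s. Sliding friction before contact was about 4 N, so the screw took roughly 8–9 N. That figure is inferred, because the contact force on the stop is not measured directly.
- **Blank position:** the last pictures show the blank parallel and flush to the fence, with its end where it sat before the leaf was raised. With the leaf down, no gap between the end and the screw tip showed in the top picture, to within about 1 pixel (3 mm).
- **A check that disagreed:** in that same picture, the blank's end sat about 3 mm short of where my pose estimate put it. I put this down to calibration, because the blank stopped firmly against the screw.
- **Rest of the bench:** the other things on the bench look unmoved, and the arm stands clear of everything.

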